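# Close and keep the sample drawer

### The arm

A 6-joint arm with a two-finger parallel gripper is mounted at the origin on the work surface. World frame = base frame: x ahead of the robot, y to its left, z up, the work surface at z = 0. Lengths are in m, angles in rad, forces in N, time in s.
With the tool pointing down it reaches from about 0.35 to 0.85 m from the base axis. Payload 8.1 kg.
Tool frame: the origin (TCP) lies on the centre line of the jaws, within the pads' length; the fingertips stand 14 mm ahead of it and the grasp point (between the pads) lies 5 mm behind it; z points along the fingers, y is the line along which they close (so a half turn about z gives the same grasp; the last joint's range is limited). The gripper opens to 85 mm and grips with 20 to 120 N. Pads are 22 mm wide; open, the fingers measure 114 mm over their backs; the gripper's body (76 mm by 85 mm) begins 54 mm behind the grasp point. The pads swing forward as they close: fully open they stand 13 mm farther back than shut.
Start: joints at [-1.218, 0.13, 1.488, -0, 1.523, -0.085], TCP at [0.254, -0.543, 0.245] pointing down, gripper open.
Joint ranges: [-2.96, 2.96], [-0.89, 2.26], [0.02, 2.5], [-1.34, 4.48], [0, 2.73], [-2.66, 2.66]. Speed limits (rad/s): [2.39, 2.39, 2.79, 3.14, 3.14, 3.14].

### API

Orientations are given as a rotation vector (axis times angle).
In Python, from bench import arm, imaging gives the robot as it stands.
- The arm moves only by the shell command python3 -m creep 'ROWS' [OPENING]. ROWS is JSON, a list of rows, each a list of 4 numbers: the shift along the tool's x, y, z each as a share of 30 cm, from -1 to 1, then the turn about the tool's z as a share of 45 degrees, from -1 to 1. In form: [[dx, dy, dz, roll], ...]. A call has exactly 5 rows; each row is the pose to reach, as a shift and turn from the pose commanded when the call began, along the tool's axes at that moment; what a row does not reach only later rows make up. A row lasts 1/8 s, in which the tool goes at most 62.5 mm and 10.7 degrees, less where a joint would pass 70% of its speed; a pose out of reach is approached as far as the arm can. A call with a number of a shift or a turn outside -1 to 1 is refused whole. A call with a gripper value outside its range is refused whole. OPENING is the opening, from -1 (shut) to 1 (fully open), set as the call begins (- or left out, the last holds). The fingers move at their own pace and stop on an object; the grip force is fixed at half the most. Time passes only in rows, so rows that repeat a pose let the fingers close, or fill a call up. It gives the time, the measured TCP pose, the force, the opening and the grip force at its end, in the units of the state.
- arm.observe(): the state, without advancing time (a new reading comes with each control period).
- imaging.snapshot(name): name is "scene" or "top" or "wrist"; returns a dict with "color" (400x640x3 uint8, red, green, blue), "mtx" (3x3 intrinsics, pixels), "rvec" (rotation vector, rad) and "tvec" (3), from world to camera coordinates, as OpenCV has them. Camera axes: x right, y down, z forward; pixel columns grow to the right and rows downward; lengths in m; the calibration is good to about 2 mm. A picture is of the moment at which its call begins. There is no depth.
- arm.sign_off(): hands the job in; it is judged then, once.
The state is a dict: "clock": time; "joint_pos": joint angles; "qvel": joint speeds; "tau": joint torques, N m; "eef_pos": TCP position; "tool_rot": TCP orientation; "contact_force": force on the tool from outside, world axes, zero at the start; "wrist_torque": the same for the moment, N m; "grip_width": opening from 0.0 (shut) to 1.0 (fully open); "grasp_force": force on a finger pad.
Only numpy, scipy, OpenCV 4.12 (cv2) and the standard library are available. Lean on these libraries where they do the work, as an engineer would, in place of code of your own. Each camera call takes 0.05 s, during which the arm holds its last target. There are 200 camera calls.

### The job

Close up the sample drawer: slide its flat wooden cover fully home over the compartment, and then swing the black iron strap across the cover as far as it goes, so that it stands behind the cover's bar pull and keeps the cover from sliding open. Leave the loose hardware on the shelf and in the compartment where it lies.

Things in the scene. Friction and masses are not known exactly. Their poses are not given: they have to be found in the camera images.
- box: shallow light ash sample drawer standing fixed on the shelf, 170 mm along its x, 300 mm along its y, 57 mm high over its brown runners; origin at the centre of its underside. Its open compartment is the half at -y, a fixed deck closes the half at +y. A wooden block on its +x side carries the pivot of the black strap.
- cover (a joint): slide of the flat wooden cover (150 x 145 x 8 mm, top 50 mm above the shelf) that runs between the runners along the drawer's y: 0 = fully home against its stop, compartment covered; grows as it opens towards +y, 0.125 m = fully open. It slides stiffly (about 2 N) and stays where it is left.
- cover_handle (a point): middle of the brushed steel bar pull fixed on the cover: bar 12 mm thick, 72 mm long along the drawer's x, its axis 90 mm above the shelf (34 mm free height between cover and bar); it stands on two posts 24 mm either side of the middle; at the drawer's y = -54 mm + joint value; axes as the drawer's
- strap (a joint): hinge of the flat black iron T-hinge strap, which swings level on an upright pivot at the back of the drawer: 0 = against its stop, straight across the cover (pointing along the drawer's -x, 8 mm clear of the closed cover's bar pull, on its +y side); grows as the tip swings away towards the drawer's +y, 1.8 rad = end of travel. It stays where it is left.
- strap_pivot (a point): the strap's upright pivot, at the drawer's (95, -25) mm, 64 mm above the shelf, in the middle of the strap's 6 mm thickness; its axes turn with the strap, which points along -x. The strap is 183 mm long from here, 24 to 36 mm wide, underside 60 mm above the shelf
- strap_knob (a point): centre of the white ceramic knob fixed upright near the strap's tip, 165 mm from the pivot: 32 mm diameter at this height (88 mm above the shelf), its top 103 mm and the strap's top face 67 mm above the shelf; its axes turn with the strap
- bar_pull_a: loose brushed steel bar pull, 160 mm long, lying on its side on the shelf, 12 mm high; origin under the middle of the bar, bar along its y
- bar_pull_b: loose brushed steel bar pull, 130 mm long, lying on its side on the shelf, 12 mm high; origin under the middle of the bar, bar along its y
- t_hinge: loose black iron T-hinge lying flat on the shelf: cross leaf 110 mm along its y, strap reaching 160 mm along +x, 12 mm high; origin at the underside by the barrel
- ceramic_knob: loose white ceramic knob standing on the shelf, 38 mm diameter, 40 mm high; origin under its centre (not the knob fixed on the black strap)
- shell_pull: loose bronze shell pull lying in the drawer's compartment, 36 x 92 x 26 mm; origin at the centre of its underside
- brass_hinge: loose brass leaf hinge lying in the drawer's compartment, 60 x 70 x 10 mm; origin at the centre of its underside

How it is judged:
On the way, in this order (a step that is already met when the one before it is completed fails the run):
1. the cover is fully home over the compartment, with the strap still swung away (value of joint cover below 0.006 m and value of joint strap above 0.8 rad), for 0.2 s.
2. the strap is swung across the closed cover to its stop (value of joint cover below 0.006 m and value of joint strap below 0.1 rad), for 0.2 s.
At the end, for the whole second after the job is handed in: the cover stands within 6 mm of fully home and the strap within 0.10 rad of its stop across the cover, both at rest; the loose hardware has not moved more than 30 mm (all of step 2 and velocity of joint strap between -0.05 and 0.05 rad/s and velocity of joint cover between -0.01 and 0.01 m/s); the robot touches nothing.
It fails at once if a loose thing on the shelf is moved more than 30 mm (distance of any of bar_pull_a, bar_pull_b, t_hinge, ceramic_knob from where it was at the start of the episode above 0.03 m).
It fails at once if a loose thing in the compartment is moved more than 30 mm (distance of any of shell_pull, brass_hinge from where it was at the start of the episode above 0.03 m).
It also fails if it takes over 51 s, if anything falls off the work surface, if the arm or the gripper's body presses on something with over 40 N, if the wrist force passes 120 N, or if a joint passes its speed limit or range.

## Working session

There is one attempt and no reset: what is moved stays moved. The work goes in short steps, Python scripts to look and compute and a shell command to move; the robot and the scene stay as the last step left them, time stands still between calls to the robot, and variables do not carry over. Pictures are saved under pics/ and viewed, at most 10 in all, crops included, and the job is handed in when it is done.

```bash
mkdir -p pics; python3 - <<'E'
from bench import arm, imaging
import cv2,json
import numpy as np
s=arm.observe();print(s)
for n in("scene","top"):
    d=imaging.snapshot(n);cv2.imwrite(f"pics/{n}0.png",d["color"][:,:,::-1])
    np.savez(f"pics/{n}0.npz",**d);print(n,d["mtx"],d["rvec"],d["tvec"])
E
```

```text
{'clock': 0.0, 'joint_pos': array([-1.21838022e+00,  1.31140281e-01,  1.48930371e+00,  3.30797907e-05,
        1.52300819e+00, -8.54065095e-02]), 'qvel': array([-0.00108731,  0.00061921,  0.00041251, -0.00079239,  0.00079993,
       -0.00036466]), 'tau': array([-1.54198489e-03, -5.69409478e+01, -5.00548017e+01, -4.09947479e-04,
        1.48748030e-02,  2.11384685e-05]), 'eef_pos': array([ 0.25422314, -0.54288991,  0.24424347]), 'tool_rot': array([-3.06481408e+00, -6.81846726e-01,  3.37164913e-04]), 'contact_force': array([ 0.89503653, -0.37270435, -0.15767175]), 'wrist_torque': array([ 0.01941632, -0.02169781,  0.05799867]), 'grasp_force': 0.0, 'grip_width': 1.001747256868282}
scene [[377.03391618   0.         319.70233442]
 [  0.         377.03391618 200.68079194]
 [  0.           0.           1.        ]] [ 0.88382057  2.65874315 -0.86187103] [ 0.41918195 -0.22027576  1.24490643]
top [[482.98353029   0.         326.2652468 ]
 [  0.         482.98353029 199.85355376]
 [  0.           0.           1.        ]] [ 2.1136159  -2.1494544   0.17232561] [-0.01125577  0.52383065  1.46370209]
```

View pics/scene0.png

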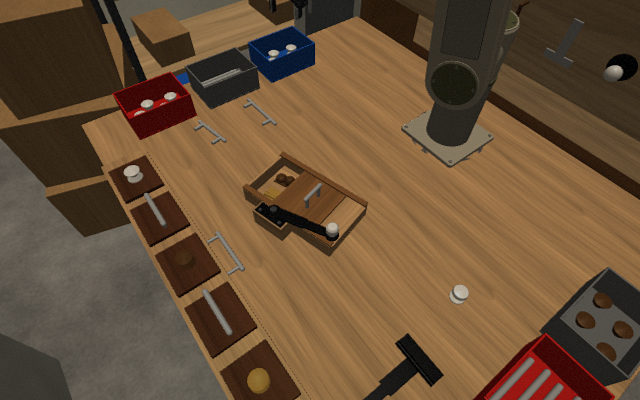

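View pics/top0.png

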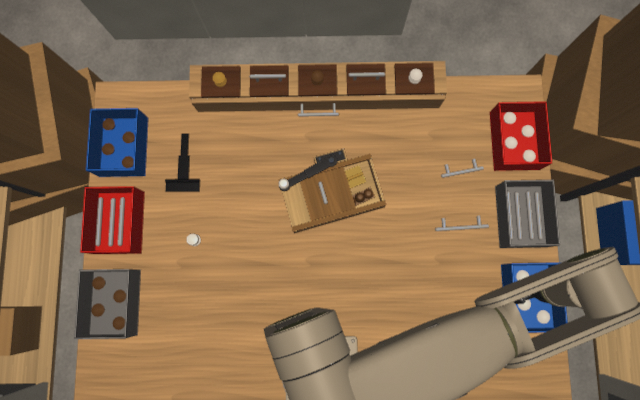

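The top view shows the drawer around (332,192), its compartment to the right. The cover is partly open, with its pull at (323,192). The strap lies upper left with its knob at (284,184) and its pivot near (335,158). I'll enlarge that area.

```bash
python3 - <<'E'
import cv2
a=cv2.imread("pics/top0.png")[140:240,265:400];cv2.imwrite("pics/c1.png",cv2.resize(a,None,fx=5.9,fy=5.9,interpolation=cv2.INTER_CUBIC))
E
```

```text
(no output)
```

View pics/c1.png

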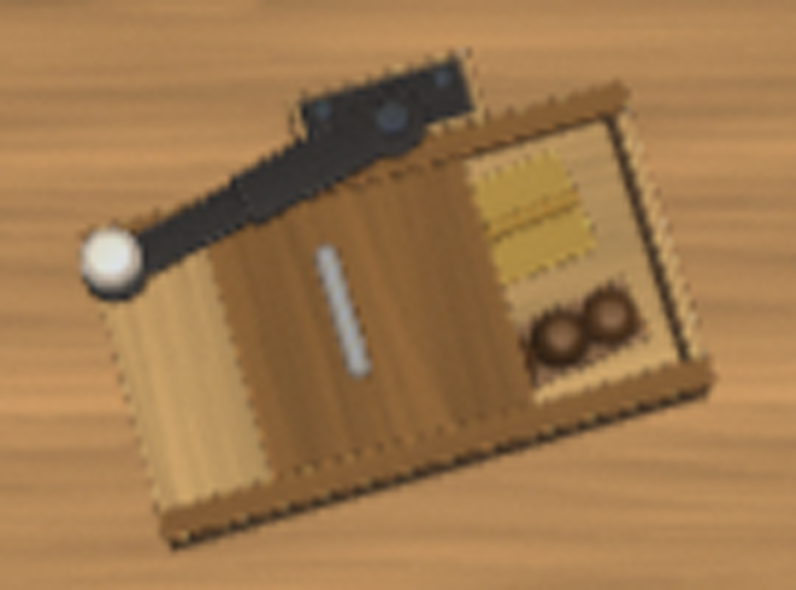

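The crop shows the bar pull's ends at (326,250) and (358,374), the pivot bolt at (393,117), the knob centre at (111,257) and the runner corners at (165,520), (711,372) and (625,92).

```bash
cat > h.py <<'E'
import numpy as np,cv2
def world(d,uv,z):
    R=cv2.Rodrigues(d["rvec"])[0];C=-R.T@d["tvec"].ravel()
    p=cv2.undistortPoints(np.array([[uv]],float),d["mtx"],None)[0,0]
    r=R.T@np.array([p[0],p[1],1]);return C+r*(z-C[2])/r[2]
def proj(d,P): return cv2.projectPoints(np.array(P,float).reshape(-1,3),d["rvec"],d["tvec"],d["mtx"],None)[0][:,0]
E
python3 - <<'E'
from h import *
d=np.load("pics/top0.npz")
for n,(u,v),z in [("bar1",(326,250),.096),("bar2",(358,374),.096),("pivot",(393,117),.072),("knob",(111,257),.095),("cBL",(165,520),.057),("cBR",(711,372),.057),("cTR",(625,92),.057)]:
    print(n,world(d,(u/5.9+265-.4,v/5.9+140-.4),z).round(4))
E
```

```text
bar1 [ 0.5701 -0.0018  0.096 ]
bar2 [ 0.5052 -0.0172  0.096 ]
pivot [ 0.6458 -0.0376  0.072 ]
knob [0.5685 0.1088 0.095 ]
cBL [0.4365 0.0846 0.057 ]
cBR [ 0.5094 -0.2016  0.057 ]
cTR [ 0.6611 -0.1614  0.057 ]
```

```bash
cat >> h.py <<'E'
from bench import arm
PSI=0.25; O=np.array([.548,-.0375])
def dw(x,y):  # drawer mm -> world m
    c,s=np.cos(PSI),np.sin(PSI);return O+np.array([[c,-s],[s,c]])@np.array([x,y])/1e3
def rows(tg):
    """tg: list of (x,y,z,phi) drawer mm, tool-x heading phi (deg, drawer frame, mod 180)"""
    s=arm.observe();R=cv2.Rodrigues(np.array(s["tool_rot"]))[0]
    yaw=np.degrees(np.arctan2(R[1,0],R[0,0]))
    rel=np.array(s["eef_pos"][:2])-O;c,q=np.cos(PSI),np.sin(PSI)
    print("now drawer",(np.array([[c,q],[-q,c]])@rel*1e3).round(1),"z",round(s["eef_pos"][2],4),"head",round(yaw-np.degrees(PSI),1),"q6",round(s["joint_pos"][5],2),"F",np.round(s["contact_force"],1),"t",s["clock"])
    for x,y,z,phi in tg:
        w=np.append(dw(x,y),z/1e3)-s["eef_pos"]
        t=(phi+np.degrees(PSI)-yaw+90)%180-90
        print((R.T@w/.3).round(3), round(-t/45,3))
E
python3 -c "
from h import *
rows([(0,62,230,90),(0,62,84,90)])"
```

```text
now drawer [-409.7 -417. ] z 0.2443 head 10.8 q6 -0.09 F [-0.4  0.2 -0.3] t 0.1
[ 1.64  -1.314  0.05 ] -1.761
[ 1.64  -1.313  0.537] -1.761
```

```bash
python3 -m creep '[[0.8,-0.64,0.02,-0.88],[0.8,-0.64,0.02,-0.88],[0.8,-0.64,0.02,-0.88],[0.8,-0.64,0.02,-0.88],[0.8,-0.64,0.02,-0.88]]' -1; python3 -c "
from h import *
rows([(0,62,230,90)])"
```

```text
clock: 0.72
eef_pos: [0.3907, -0.2657, 0.2389]
tool_rot: [-2.652, -1.683, -0.0]
contact_force: [1.2, -0.7, 0.8]
grip_width: -0.002
grasp_force: 0.0
now drawer [-208.8 -182.2] z 0.2389 head 50.5 q6 -0.27 F [ 1.2 -0.7  0.8] t 0.725
[1.071 0.019 0.03 ] -0.878
```

```bash
python3 -m creep '[[1,0.02,0.03,-0.88],[1,0.02,0.03,-0.88],[1,0.02,0.03,-0.88],[1,0.02,0.03,-0.88],[1,0.02,0.03,-0.88]]'; python3 -c "
from h import *
rows([(0,62,230,90)])"
```

```text
clock: 1.35
eef_pos: [0.5245, 0.0033, 0.2299]
tool_rot: [-1.924, -2.483, 0.0]
contact_force: [-0.0, -0.5, 0.1]
grip_width: 0.003
grasp_force: 0.0
now drawer [-12.7  45.4] z 0.2299 head 90.1 q6 -0.34 F [-0.  -0.5  0.1] t 1.35
[ 0.055  0.042 -0.   ] 0.003
```

```bash
python3 -m creep '[[0.055,0.042,0,0],[0.055,0.042,0.15,0],[0.055,0.042,0.3,0],[0.055,0.042,0.45,0],[0.055,0.042,0.485,0]]'; python3 -c "
from h import *
rows([(0,17,84,90),(0,-37,84,90)])
from bench import imaging
d=imaging.snapshot('scene');a=d['color'][130:270,230:400,::-1];cv2.imwrite('pics/s1.png',cv2.resize(a,None,fx=4,fy=4))
"
```

```text
clock: 1.98
eef_pos: [0.5291, 0.0194, 0.0812]
tool_rot: [-1.926, -2.475, 0.007]
contact_force: [-0.3, 0.1, 0.2]
grip_width: 0.004
grasp_force: 0.0
now drawer [-4.2 59.8] z 0.0812 head 89.9 q6 -0.31 F [-0.3  0.1  0.2] t 1.975
[-0.143  0.014 -0.01 ] -0.002
[-0.323  0.015 -0.01 ] -0.002
```

View pics/s1.png

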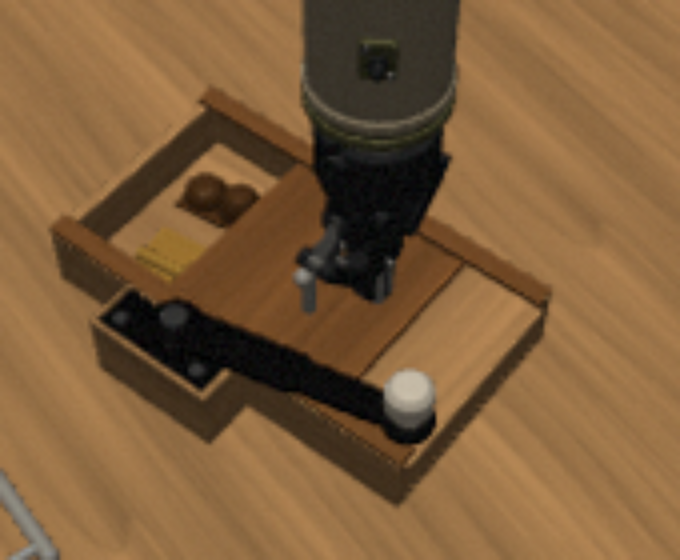

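The picture shows the shut fingers at about (375,285), standing free on the +y side of the bar pull near (320,270), clear of the strap. I'll push now, most of the way.

```bash
python3 -m creep '[[-0.06,0.014,-0.01,0],[-0.12,0.014,-0.01,0],[-0.17,0.014,-0.01,0],[-0.22,0.014,-0.01,0],[-0.27,0.014,-0.01,0]]'; python3 -c "
from h import *
rows([(0,-37,84,90)])
"
```

```text
clock: 2.65
eef_pos: [0.5568, -0.0587, 0.0882]
tool_rot: [1.928, 2.48, 0.001]
contact_force: [0.7, 2.8, 0.9]
grip_width: 0.0
grasp_force: 1.0
now drawer [  3.2 -22.7] z 0.0882 head 89.9 q6 -0.45 F [0.7 2.8 0.9] t 2.65
[-0.048 -0.011  0.014] -0.001
```

```bash
python3 -m creep '[[-0.02,-0.008,0.01,0],[-0.035,-0.008,0.01,0],[-0.045,-0.008,0.01,0],[-0.045,-0.008,0.01,0],[-0.045,-0.008,0.01,0]]'; python3 -c "
from h import *
rows([(0,-37,84,90)])
"
```

```text
clock: 3.28
eef_pos: [0.5573, -0.0711, 0.0849]
tool_rot: [1.927, 2.48, -0.0]
contact_force: [0.2, -0.1, 0.2]
grip_width: -0.003
grasp_force: 0.0
now drawer [  0.7 -34.9] z 0.0849 head 90.0 q6 -0.47 F [ 0.2 -0.1  0.2] t 3.275
[-0.007 -0.002  0.003] -0.001
```

```bash
python3 -m creep '[[-0.007,0,0,0],[-0.012,0,0,0],[-0.016,0,0,0],[-0.016,0,0,0],[-0.016,0,0,0]]'; python3 -c "
from h import *
from bench import imaging
rows([(0,-20,84,90)])
d=imaging.snapshot('top');np.savez('pics/t2.npz',**d);a=d['color'][140:240,265:400,::-1];cv2.imwrite('pics/t2.png',cv2.resize(a,None,fx=5.9,fy=5.9,interpolation=cv2.INTER_CUBIC))
"
```

```text
clock: 3.9
eef_pos: [0.5586, -0.0757, 0.0849]
tool_rot: [1.928, 2.48, 0.0]
contact_force: [0.6, 2.4, 1.2]
grip_width: -0.0
grasp_force: 1.2
now drawer [  0.8 -39.6] z 0.0849 head 90.0 q6 -0.48 F [0.6 2.4 1.2] t 3.9
[ 0.065 -0.003  0.003] -0.001
```

View pics/t2.png

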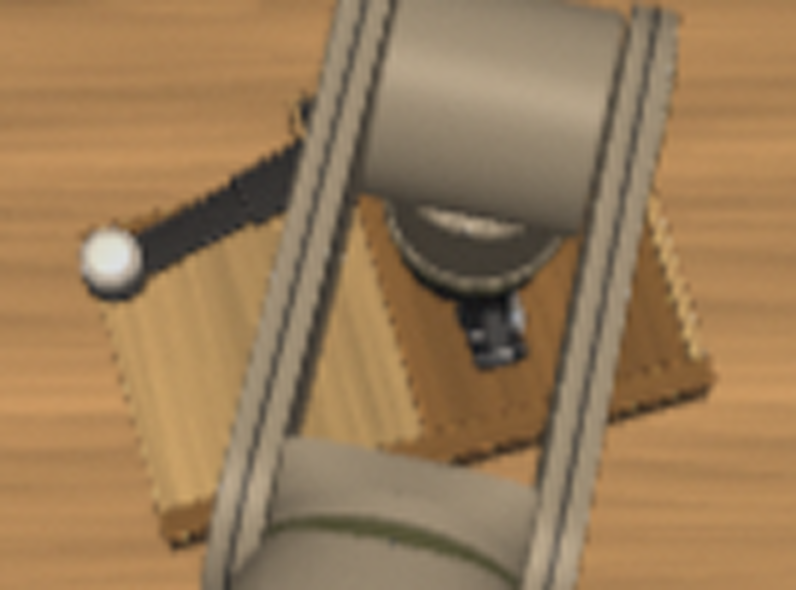

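The picture shows the cover nearly home, its rear edge moved from (270,480) to (422,435), about 80 mm. The force is still only friction, so I'll push on until it meets the stop.

```bash
python3 -m creep '[[-0.006,0,0,0],[-0.012,0,0,0],[-0.018,0,0,0],[-0.018,0,0,0],[-0.018,0,0,0]]'; python3 -c "
from h import *
rows([(0,-20,84,90)])"
```

```text
clock: 4.58
eef_pos: [0.5587, -0.0763, 0.0847]
tool_rot: [-1.922, -2.477, -0.006]
contact_force: [-7.4, 24.3, 9.5]
grip_width: -0.003
grasp_force: 12.8
now drawer [  0.8 -40.3] z 0.0847 head 90.0 q6 -0.48 F [-7.4 24.3  9.5] t 4.575
[ 0.068 -0.003  0.003] 0.001
```

Force rose to about 25 N, so the cover is at its stop. Next I retreat and rise.

```bash
python3 -m creep '[[0.04,0,0,0],[0.08,0,0,0],[0.08,0,-0.2,0],[0.08,0,-0.3,0],[0.08,0,-0.3,0]]'; python3 -c "
from h import *
rows([(97,145,175,13.5)])"
```

```text
clock: 5.2
eef_pos: [0.556, -0.0584, 0.1786]
tool_rot: [1.924, 2.475, 0.004]
contact_force: [-0.1, 0.5, 0.1]
grip_width: 0.001
grasp_force: 0.0
now drawer [  2.6 -22.2] z 0.1786 head 89.9 q6 -0.44 F [-0.1  0.5  0.1] t 5.2
[0.558 0.314 0.012] 1.699
```

```bash
python3 -m creep '[[0.558,0.314,0.012,0.85],[0.558,0.314,0.012,0.85],[0.558,0.314,0.012,0.85],[0.558,0.314,0.012,0.85],[0.558,0.314,0.012,0.85]]'; python3 -c "
from h import *
rows([(97,145,150,13.5),(97,145,90,13.5)])"
```

```text
clock: 5.82
eef_pos: [0.603, 0.1287, 0.1695]
tool_rot: [-2.631, -1.715, 0.004]
contact_force: [-0.7, -0.5, 0.0]
grip_width: 0.003
grasp_force: 0.0
now drawer [ 94.4 147.5] z 0.1695 head 51.9 q6 0.54 F [-0.7 -0.5  0. ] t 5.825
[-0.001  0.012  0.065] 0.853
[-0.001  0.012  0.265] 0.853
```

```bash
python3 -m creep '[[0,0.01,0,0.2],[0,0.01,0,0.4],[0,0.01,0.05,0.6],[0,0.01,0.15,0.853],[0,0.01,0.265,0.853]]'; python3 -c "
from h import *
def k(t,d): return (95-165*np.cos(t)+d*np.sin(t),-25+165*np.sin(t)+d*np.cos(t),90,90-np.degrees(t))
rows([k(1.335,42)]+[k(t,24) for t in (1.335,1.25,1.15,1.05,.95,.85)])
from bench import imaging
d=imaging.snapshot('scene');a=d['color'][130:270,230:400,::-1];cv2.imwrite('pics/s3.png',cv2.resize(a,None,fx=4,fy=4))"
```

```text
clock: 6.45
eef_pos: [0.6066, 0.1246, 0.0909]
tool_rot: [3.05, 0.749, 0.001]
contact_force: [0.2, -0.0, -1.3]
grip_width: 0.002
grasp_force: 0.0
now drawer [ 96.9 142.6] z 0.0909 head 13.3 q6 1.21 F [ 0.2 -0.  -1.3] t 6.45
[ 0.003 -0.008  0.003] -0.005
[-0.057 -0.008  0.003] -0.005
[-0.104 -0.013  0.003] -0.113
[-0.159 -0.013  0.003] -0.241
[-0.215 -0.008  0.003] -0.368
[-0.269  0.003  0.003] -0.495
[-0.322  0.019  0.003] -0.623
```

View pics/s3.png

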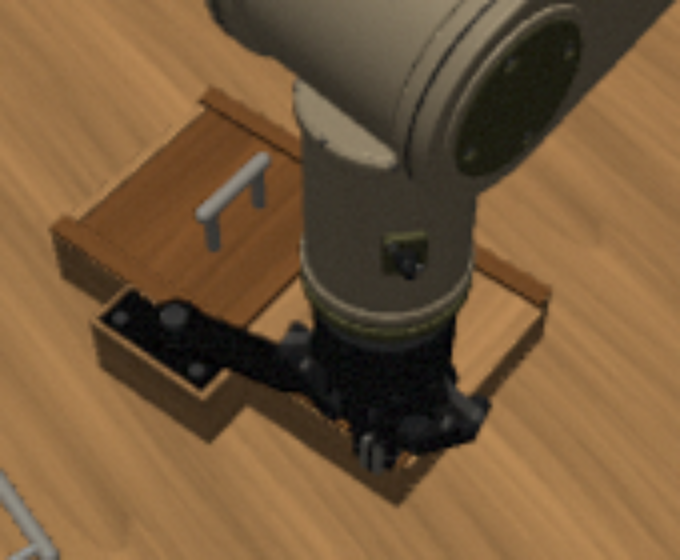

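The picture shows the cover closed with its edge against the front. The shut fingers at (375,450) are on the outer side of the knob, clear of it. I'll start the swing.

```bash
python3 -m creep '[[-0.03,-0.008,0.003,0],[-0.057,-0.008,0.003,0],[-0.085,-0.01,0.003,-0.05],[-0.13,-0.013,0.003,-0.17],[-0.17,-0.012,0.003,-0.27]]'; python3 -c "
from h import *
def k(t,d): return (95-165*np.cos(t)+d*np.sin(t),-25+165*np.sin(t)+d*np.cos(t),90,90-np.degrees(t))
rows([k(t,24) for t in (1.15,1.1,1.0,.9,.8,.7,.6)])"
```

```text
clock: 7.12
eef_pos: [0.5603, 0.1058, 0.0931]
tool_rot: [2.951, 1.075, 0.006]
contact_force: [0.7, 1.6, 0.8]
grip_width: -0.0
grasp_force: 0.4
now drawer [ 47.4 135.8] z 0.0931 head 25.7 q6 0.97 F [0.7 1.6 0.8] t 7.125
[0.006 0.004 0.01 ] 0.035
[-0.022 -0.     0.01 ] -0.028
[-0.077 -0.004  0.01 ] -0.156
[-0.133 -0.002  0.01 ] -0.283
[-0.188  0.005  0.01 ] -0.41
[-0.242  0.017  0.01 ] -0.538
[-0.294  0.035  0.01 ] -0.665
```

```bash
python3 -m creep '[[-0.05,-0.002,0.008,-0.09],[-0.1,-0.003,0.008,-0.21],[-0.15,0,0.008,-0.32],[-0.2,0.008,0.008,-0.44],[-0.242,0.017,0.008,-0.538]]'; python3 -c "
from h import *
def k(t,d): return (95-165*np.cos(t)+d*np.sin(t),-25+165*np.sin(t)+d*np.cos(t),90,90-np.degrees(t))
rows([k(t,24) for t in (.7,.6,.5,.4,.3,.2)])"
```

```text
clock: 7.75
eef_pos: [0.5079, 0.055, 0.0906]
tool_rot: [2.659, 1.669, 0.005]
contact_force: [1.2, 0.8, 0.2]
grip_width: 0.0
grasp_force: 0.4
now drawer [-15.9  99.6] z 0.0906 head 49.9 q6 0.46 F [1.2 0.8 0.2] t 7.75
[0.001 0.    0.002] 0.0
[-0.055 -0.005  0.002] -0.127
[-0.11  -0.005  0.002] -0.254
[-0.165  0.001  0.002] -0.382
[-0.22   0.012  0.002] -0.509
[-0.273  0.029  0.002] -0.636
```

```bash
python3 -m creep '[[-0.05,-0.004,0.002,-0.115],[-0.1,-0.005,0.002,-0.23],[-0.15,-0.001,0.002,-0.345],[-0.195,0.006,0.002,-0.45],[-0.23,0.015,0.002,-0.53]]'; python3 -c "
from h import *
def k(t,d): return (95-165*np.cos(t)+d*np.sin(t),-25+165*np.sin(t)+d*np.cos(t),90,90-np.degrees(t))
rows([k(t,24) for t in (.3,.2,.1,.05,0,-.05)])"
```

```text
clock: 8.38
eef_pos: [0.4817, -0.0092, 0.0899]
tool_rot: [2.257, 2.181, 0.004]
contact_force: [-0.1, 0.1, 0.3]
grip_width: 0.001
grasp_force: 0.4
now drawer [-57.2  43.9] z 0.0899 head 73.7 q6 -0.09 F [-0.1  0.1  0.3] t 8.375
[ 0.011  0.003 -0.   ] 0.02
[-0.045 -0.003 -0.   ] -0.107
[-0.1   -0.004 -0.   ] -0.235
[-0.128 -0.002 -0.   ] -0.298
[-0.155  0.001 -0.   ] -0.362
[-0.183  0.006 -0.   ] -0.426
```

```bash
python3 -m creep '[[-0.04,-0.002,0,-0.09],[-0.08,-0.004,0,-0.19],[-0.115,-0.003,0,-0.27],[-0.145,0,0,-0.34],[-0.16,0.001,0,-0.36]]'; python3 -c "
from h import *
rows([(-70,-1,90,90),(-70,20,90,90)])"
```

```text
clock: 9.0
eef_pos: [0.4803, -0.0567, 0.0896]
tool_rot: [1.931, 2.475, 0.003]
contact_force: [-0.5, 16.0, 5.7]
grip_width: 0.002
grasp_force: 8.2
now drawer [-70.3  -1.9] z 0.0896 head 89.8 q6 -0.47 F [-0.5 16.   5.7] t 9.0
[ 0.003  0.001 -0.001] -0.005
[ 0.073  0.001 -0.001] -0.005
```

The force rose to 16 N at the expected position, so the strap is at its stop. I'll retreat, rise and check.

```bash
python3 -m creep '[[0.04,0,0,0],[0.1,0,0,0],[0.13,0,-0.15,0],[0.2,0,-0.35,0],[0.4,0,-0.5,0]]'; python3 -m creep '[[0.2,0,0,0],[0.4,0,0,0],[0.5,0,0,0],[0.5,0,0,0],[0.5,0,0,0]]'; python3 -c "
from h import *
from bench import imaging
d=imaging.snapshot('top');np.savez('pics/t4.npz',**d);a=d['color'][140:240,265:400,::-1];cv2.imwrite('pics/t4.png',cv2.resize(a,None,fx=5.9,fy=5.9,interpolation=cv2.INTER_CUBIC))"
```

```text
clock: 9.62
eef_pos: [0.4533, 0.0506, 0.2328]
tool_rot: [1.934, 2.472, 0.003]
contact_force: [1.3, 0.6, 0.1]
grip_width: 0.001
grasp_force: 0.0
clock: 10.25
eef_pos: [0.4161, 0.1953, 0.2296]
tool_rot: [1.931, 2.477, -0.001]
contact_force: [0.3, 0.8, 0.7]
grip_width: -0.002
grasp_force: 0.0
```

View pics/t4.png

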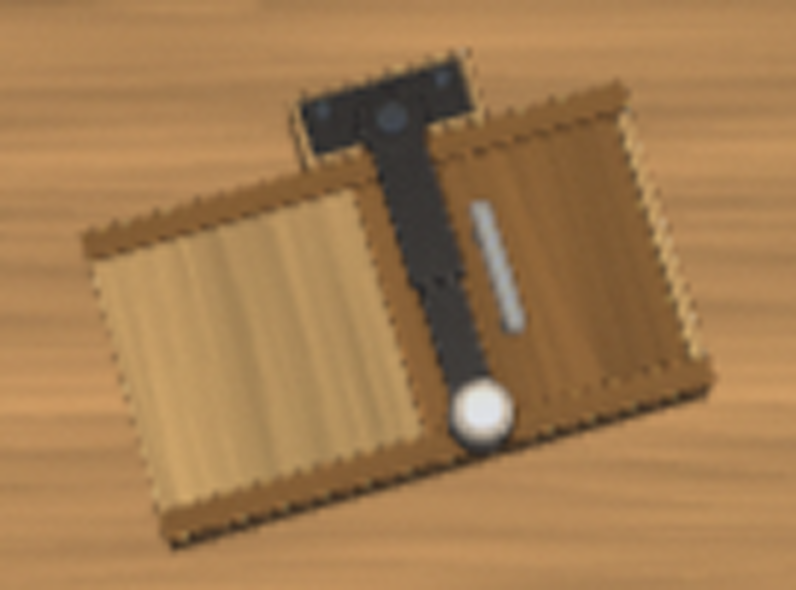

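The picture shows the cover closed, with the strap straight across it from the pivot at (393,117) to the knob at (482,411). The strap stands parallel to and behind the bar pull, which runs from (481,208) to (514,328).

```bash
python3 -c "
from h import *
d=np.load('pics/t4.npz')
f=lambda u,v,z:world(d,(u/5.9+264.6,v/5.9+139.6),z)[:2]
k=f(482,411,.095)-f(393,117,.072);c,s=np.cos(PSI),np.sin(PSI)
print('strap',np.arctan2(-k[0]*s+k[1]*c,-k[0]*c-k[1]*s))
m=(f(481,208,.096)+f(514,328,.096))/2-O;print('bar y',-m[0]*s+m[1]*c)
print(arm.sign_off())"
```

```text
strap -0.007876998734516971
bar y -0.053206567679527805
the job is handed in; nothing more can be done
None
```

The job is handed in: the cover is fully home (bar pull at y ≈ -53 mm, nominal -54 mm) and the strap is at its stop across it (about -0.01 rad measured), with the arm clear and the loose hardware not touched; the sign-off call gave no verdict.

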